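# Load a screwdriver into a tilting holder cup, stand it up and bolt it

### The job

Push the orange-handled screwdriver along its cradle until its blade is fully home in the blue cup, with the handle's front end against the cup's mouth. Then swing the cup fully upright by its red crank bar so the screwdriver stands upright in it, and only after that slide the yellow-tabbed lock bolt all the way over the crank arm. Leave the jars, the wooden foot and the roll of tape where they are.

Things in the scene. Friction and masses are not known exactly. Their poses are not given: they have to be found in the camera images.
- stand: Grey steel holder fixed to the bench; place and heading vary. Origin: on the bench below the cup's hinge. x = the way the screwdriver slides into the cup (roughly towards the robot), z up, y to the left of x; crank and lock bolt are on its +y side. 'Stand' coordinates here are mm in this frame. Bearing posts: y +-23 to +-35, up to z 90.
- cradle (a point): Middle of the aluminium cradle's floor (stand x -127, y 0, z 61). The cradle runs from stand x -190 to -65; it is 31 mm wide between two cheeks whose tops are at z 69. The space above it and behind it (-x) is free. Beware: a tall white headboard with a twisted column stands between the robot and the left part of the bench (world x 0.20 to 0.33, y above 0.03, up to z 0.68 m).
- cup (a joint): Angle of the blue cup about its level hinge (along the stand's y, at x 0, z 75). 0 = lying level, mouth towards the cradle (its start); grows as the mouth swings up; 1.571 = upright, at its stop. The hinge is stiff (0.35 N m), the cup stays where it is left; 5 to 10 N at the crank bar swings it.
- cup_mouth (a point): Centre of the cup's mouth. The cup is a round blue tube 36 mm across (41 at its dark collar), 111 long, mouth 50 mm from the hinge axis, bore 12 mm across, 105 deep. This point's axes turn with the cup and equal the stand's while it lies: -x points out of the mouth. Lying: stand (-50, 0, 75); upright: (0, 0, 125).
- cup_bar (a point): Middle of the red crank bar: round, 14 mm across, 44 long along the stand's y, at y 55, 70 mm from the hinge axis on a dark arm fixed to the cup. Cup lying: x -35, z 136 (arm leans 30 degrees back from vertical); upright: x 61, z 110 (arm 30 degrees above level). Push it from its -x side in an arc about the hinge, over to +x, then down to the stop.
- lock (a joint): Travel of the lock bolt in m along the stand's -y: 0 = drawn back, 0.026 = fully over the crank arm (cup upright). Steel rod 10 mm across at x 40, z 115, in a dark keeper (y 81 to 91, top z 124) on a grey pillar (x 27 to 53, y 81 to 133, top z 100). Starts at 0 to 0.004; friction 1.5 N; stays where left; shot too early it blocks the crank.
- lock_tab (a point): Middle of the bolt's upright yellow tab: 22 mm along the stand's x, 9 along y, z 110 to 136. Drawn back (lock 0): stand (40, 124, 125). Push it from its +y side.
- driver: Screwdriver, 196 mm, 0.06 to 0.13 kg, in the cradle, blade along the stand's +x, 40 to 62 mm inside the cup (38 to 60 mm short of home). Origin: under its middle. -y to the blade tip (y -94 mm), +y to the handle's butt, the face to push; z up while lying. Shank 6 mm across; orange handle 27 mm across, y +6 to +98 mm, underside on the cradle floor; axis 13.5 mm above the origin.
- driver_shoulder (a point): Front end of the orange handle, on the driver's axis, where the 100 mm long shank comes out. Fully home it lies at cup_mouth.
- jar_green: Little paint jar with a green band, 48 mm across, 58 high, origin under its centre. Bystander on the stand's -y side.
- jar_ochre: Little paint jar with an ochre band, 48 mm across, 62 high, origin under its centre. Bystander on the stand's -y side.
- bun_foot_0: Turned dark wooden furniture foot, 56 mm across, 63 high, origin under its centre. Bystander on the stand's +y side.
- tape_roll: Roll of masking tape lying flat, 102 mm across, 24 high, origin under its centre. Bystander on the stand's +y side.
Mind the look-alikes: they are no part of the job. Leave any green look-alike of the driver alone.

How it is judged:
On the way, in this order (a step that is already met when the one before it is completed fails the run):
1. the screwdriver is pushed fully home in the cup while the cup still lies level (handle front within 6 mm of the cup's mouth, cup below 0.1 rad) (distance between driver_shoulder and cup_mouth below 0.006 m and value of joint cup below 0.1 rad), for 0.2 s.
2. the cup is swung upright (over 1.5 rad) with the screwdriver still home in it (distance between driver_shoulder and cup_mouth below 0.008 m and value of joint cup above 1.5 rad), for 0.2 s.
3. the lock bolt is slid over the crank arm (value of joint lock above 0.022 m), for 0.2 s.
At the end, for the whole second after the job is handed in: The screwdriver stands at rest within 0.12 rad of vertical, handle front within 8 mm of the cup's mouth; the cup is past 1.5 rad (upright stop 1.571); the lock bolt is out at least 22 of its 26 mm; jars, wooden foot and tape are within 20 mm of where they started (all of step 2 and angle between the y axis of driver and the z axis of stand, either way round below 0.12 rad and value of joint lock above 0.022 m and linear speed of driver below 0.02 m/s and distance of each of jar_green, jar_ochre, bun_foot_0, tape_roll from where it was at the start of the episode below 0.02 m); the robot touches nothing.
It fails at once if the bolt is pushed out past 12 mm before the cup is upright (value of joint lock above 0.012 m and value of joint cup below 1.4 rad).
It fails at once if a bystander is shoved more than 20 mm (distance of any of jar_green, jar_ochre, bun_foot_0, tape_roll from where it was at the start of the episode above 0.02 m).
It also fails if it takes over 64 s, if anything falls off the work surface, if the arm or the gripper's body presses on something with over 40 N, if the wrist force passes 120 N, or if a joint passes its speed limit or range.

### The arm

A 7-joint arm with a two-finger parallel gripper is mounted at the origin on a cart in front of the work surface, level with it; the furniture and walls round the work are solid. World frame = base frame: x ahead of the robot, y to its left, z up, the work surface at z = 0. Lengths are in m, angles in rad, forces in N, time in s.
With the tool pointing down it reaches from about 0.4 to 0.9 m from the base axis. Payload 5.6 kg.
Tool frame: the origin (TCP) lies midway between the tips of the shut fingers; the grasp point (between the pads) lies 19 mm behind it; z points along the fingers, y is the line along which they close (so a half turn about z gives the same grasp; the last joint's range is limited). The gripper opens to 92 mm and grips with 3 to 60 N. Pads are 20 mm wide; open, the fingers measure 128 mm over their backs; the gripper's body (75 mm by 189 mm) begins 69 mm behind the grasp point.
Start: joints at [1.168, 0.468, -0.012, 1.603, 0.006, 1.071, -0.056], TCP at [0.229, -0.608, 0.215] pointing down, gripper open.
Joint ranges: [-2.53, 2.53], [-0.31, 2.02], [-1.57, 1.55], [0.28, 2.44], [-1.29, 4.43], [0.15, 1.84], [-2.92, 2.92]. Speed limits (rad/s): [2.57, 2.57, 3.14, 3.14, 3.14, 3.14, 3.14].

### API

Orientations are given as a 3x3 rotation matrix whose columns are the frame's x, y, z axes.
In Python, from station import env, effector, solver, viewer, workorder, search_frame, tip_of gives the robot as it stands. Calls block until the motion is done:
- env.reach(position, orientation): joint-space move of the TCP to a pose.
- env.movel(position, frame=None, rate=0.15): straight line of the TCP; frame=None keeps the orientation; rate is the mean speed in m/s.
- env.goto_joints(angles): joint-space move.
- effector.release() and effector.grasp(squeeze=None): open the fingers fully, or close them until they stop; squeeze is the grip in N (None keeps the last).
- env.pause(seconds).
- solver.inverse_kinematics(position, orientation): joint angles nearest the present ones, or None.
- env.sense(): the state.
- viewer.read_camera(name): name is "side" or "top"; returns (picture, depth): 480x640x3 uint8, red, green, blue; 480x640 float32, m along the optical axis (not along the pixel's ray), 0 where there is no reading.
- viewer.camera_info(name): a dict with "intrinsics" (3x3 intrinsics, pixels), "dist_coeffs" ([k1, k2, p1, p2, k3] as OpenCV has them; the pictures are not rectified), "eye" and "rotation" of the camera in the world. Camera axes: x right, y up, looking along -z (the intrinsics and any distortion apply to the point x, -y, -z); pixel columns grow to the right and rows downward; lengths in m; the calibration is good to about 2 mm. A picture is of the moment at which its call begins. camera_info takes no time and is no camera call.
A pose or a line that the arm cannot do raises env.PlanningError and nothing moves.
- workorder.finish_job(): hands the job in; it is judged then, once.
Trained networks look in the newest picture that a camera, given by its name, has taken for a name from the list of things; names that differ only in an ending like _2 or _b are one class to them, and where a whole thing is asked for, a point or a joint stands for the part that bears it (a point fixed in the world has none). Each returns a list of dicts, best first, with "score" (0 to 1); they miss things now and then, are a little off and sometimes report something else, mostly with a low value. They report only what shows in the picture. A call takes as long as a camera call. They do not tell look-alikes from the thing itself.
- search_frame(camera, name): "at" ([x, y, z] in m, in world coordinates, good to about 4 mm: the middle of the surface that is visible of it).
- tip_of(camera, name): "at" ([x, y, z] in m, in world coordinates, good to about 4 mm: a listed point, or the origin of a listed thing).
The state is a dict: "t": time; "joint_positions": joint angles; "joint_velocities": joint speeds; "tau": joint torques, N m; "ee_pos": TCP position; "tcp_rot": TCP orientation; "wrist_force": force on the tool from outside, world axes, zero at the start; "moment": the same for the moment, N m; "gripper_width": finger opening in m; "grasp_force": force on a finger pad.
Only numpy, scipy, OpenCV 4.12 (cv2) and the standard library are available. Lean on these libraries where they do the work, as an engineer would, in place of code of your own. Each camera call takes 0.05 s, during which the arm holds its last target. There are 200 camera calls.

## Working session

There is one attempt and no reset: what is moved stays moved. The work goes in short steps, each a Python script; the robot and the scene stay as the last script left them, time stands still between calls to the robot, and variables do not carry over. Pictures are saved under pics/ and viewed, at most 10 in all, crops included, and the job is handed in when it is done.

```bash
ls; mkdir -p pics
python3 - <<'E'
from station import env,viewer,search_frame,tip_of
import cv2,numpy as np
for c in("side","top"):
    p,d=viewer.read_camera(c); cv2.imwrite(f"pics/{c}0.png",p[:,:,::-1]); np.save(f"pics/{c}0.npy",d)
    i=viewer.camera_info(c); print(c,np.round(i["eye"],3),np.round(i["rotation"],3).tolist(),np.round(i["intrinsics"],1).tolist(),i["dist_coeffs"])
    for n in("cradle","cup_mouth","cup_bar","lock_tab","driver_shoulder","driver","stand","jar_green","jar_ochre","bun_foot_0","tape_roll"):
        print(n,[(np.round(r["at"],3).tolist(),round(r["score"],2)) for r in tip_of(c,n)[:3]])
print(env.sense()["t"])
E
```

```text
pics
side [ 0.698 -0.915  0.777] [[0.941, -0.243, 0.235], [0.338, 0.65, -0.68], [0.013, 0.72, 0.694]] [[583.5, 0.0, 319.9], [0.0, 583.5, 230.3], [0.0, 0.0, 1.0]] [-0.11667989  0.          0.          0.          0.        ]
cradle [([0.542, -0.4, 0.057], 0.78)]
cup_mouth [([0.494, -0.335, 0.074], 0.82)]
cup_bar [([0.446, -0.348, 0.141], 0.69)]
lock_tab [([0.344, -0.323, 0.123], 0.55)]
driver_shoulder [([0.526, -0.064, 0.009], 0.94), ([0.521, -0.375, 0.07], 0.89)]
driver [([0.523, -0.051, -0.001], 0.81), ([0.519, -0.371, 0.062], 0.68), ([0.466, -0.498, 0.006], 0.48)]
stand [([0.472, -0.292, 0.006], 0.9)]
jar_green [([0.639, -0.372, -0.002], 0.71)]
jar_ochre [([0.6, -0.277, 0.004], 0.6)]
bun_foot_0 [([0.417, -0.387, -0.002], 0.94)]
tape_roll [([0.466, -0.496, 0.002], 0.94)]
top [ 0.335 -0.293  0.942] [[-0.001, 0.989, -0.145], [-1.0, -0.006, -0.03], [-0.031, 0.145, 0.989]] [[454.7, 0.0, 316.9], [0.0, 454.7, 233.8], [0.0, 0.0, 1.0]] [-0.00054471  0.          0.          0.          0.        ]
cradle [([0.536, -0.4, 0.062], 0.59)]
cup_mouth [([0.495, -0.334, 0.074], 0.6)]
cup_bar [([0.443, -0.349, 0.136], 0.94)]
lock_tab [([0.345, -0.318, 0.124], 0.76)]
driver_shoulder [([0.526, -0.06, 0.01], 0.78), ([0.522, -0.377, 0.076], 0.65)]
driver [([0.523, -0.055, -0.002], 0.96), ([0.52, -0.368, 0.062], 0.95)]
stand [([0.47, -0.289, -0.006], 0.9), ([0.471, -0.497, -0.0], 0.72), ([0.633, -0.377, -0.0], 0.67)]
jar_green [([0.635, -0.378, 0.001], 0.73), ([0.495, -0.336, 0.078], 0.39)]
jar_ochre [([0.602, -0.277, -0.001], 0.69), ([0.496, -0.332, 0.076], 0.24)]
bun_foot_0 [([0.414, -0.383, -0.0], 0.94)]
tape_roll [([0.467, -0.494, -0.002], 0.57)]
1.2
```

View pics/side0.png

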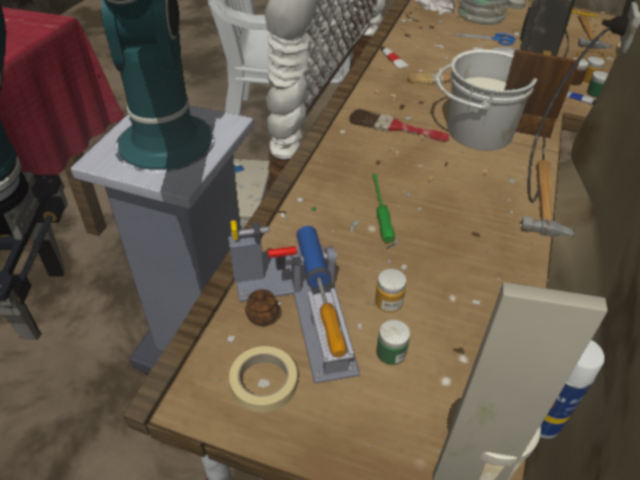

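View pics/top0.png

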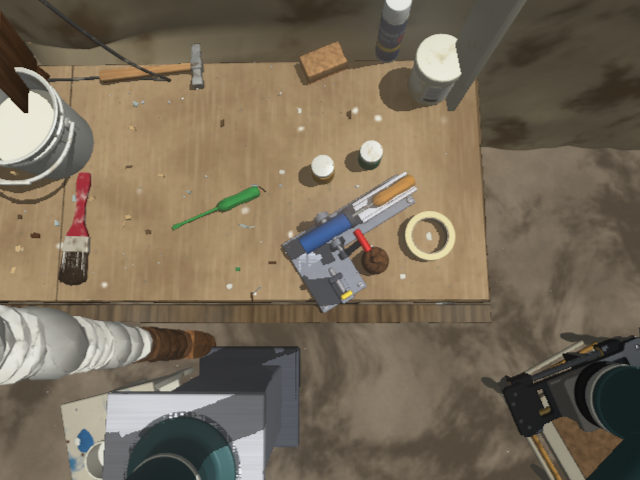

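The orange-handled driver is at side (333,330) and top (395,188). The look-alike is the green screwdriver at side (388,225) and top (235,203). The other tools (brush, hammer) are unrelated. I choose the orange one in the cradle. Next I fit the stand pose, check the tall pale board on the right, and take one close crop.

```bash
cat > h.py <<'E'
from station import env,effector,solver,viewer,workorder,search_frame,tip_of
import numpy as np,cv2
from scipy.optimize import least_squares
P=np.array([[-127,0],[-127,0],[-50,0],[-50,0],[-35,55],[-35,55],[40,123],[40,123],[0,0],[0,0]])/1000
W=np.array([[.542,-.4],[.536,-.4],[.494,-.335],[.495,-.334],[.446,-.348],[.443,-.349],[.344,-.323],[.345,-.318],[.472,-.292],[.47,-.289]])
R2=lambda a:np.array([[np.cos(a),-np.sin(a)],[np.sin(a),np.cos(a)]])
f=lambda q:(P@R2(q[2]).T+q[:2]-W).ravel()
Q=least_squares(f,[.47,-.29,2.12]).x
def w(x,y,z): # stand mm -> world m
    return np.r_[R2(Q[2])@[x/1e3,y/1e3]+Q[:2],z/1e3]
def s(p): 
    p=np.asarray(p);return np.c_[(p[...,:2]-Q[:2])@R2(Q[2]),p[...,2:]]*1e3
def ori(sg=1):
    y=sg*np.r_[R2(Q[2])[:,0],0]; z=np.array([0,0,-1.]);return np.c_[np.cross(y,z),y,z]
def cloud(c,d):
    i=viewer.camera_info(c);v,u=np.nonzero(d>0)
    n=cv2.undistortPoints(np.c_[u,v].astype(float)[:,None],i["intrinsics"],np.array(i["dist_coeffs"]))[:,0]
    z=d[v,u];return u,v,np.c_[n[:,0]*z,-n[:,1]*z,-z]@np.array(i["rotation"]).T+i["eye"]
E
python3 - <<'E'
from h import *
print(Q,np.round(f(Q)*1e3,1).tolist())
u,v,p=cloud("top",np.load("pics/top0.npy"))
m=(p[:,2]>.12)&(p[:,0]>.3)&(p[:,1]<0)&(p[:,1]>-.75)
for z0 in np.arange(.12,.9,.1):
    k=m&(p[:,2]>=z0)&(p[:,2]<z0+.1)
    if k.sum(): print("top",round(z0,2),k.sum(),p[k].min(0).round(2),p[k].max(0).round(2))
u,v,p=cloud("side",np.load("pics/side0.npy"))
m=(p[:,2]>.15)&(p[:,0]>.35)&(p[:,1]<0)
k=m;print("side",k.sum(),p[k].min(0).round(2),p[k].max(0).round(2))
k=(u>440)&(v>290)&(p[:,2]>.05)
for a,b in((540,300),(490,400),(530,400),(455,470)):
    j=np.argmin(abs(u-a)+abs(v-b));print(a,b,p[j].round(3))
# driver butt (orange-handle) in stand coordinates
im=cv2.imread("pics/side0.png")[:,:,::-1].astype(int)
S=s(p);c=im[v,u];k=(c[:,0]>150)&(c[:,0]-c[:,2]>90)&(abs(S[:,1])<20)&(S[:,2]>60)&(S[:,2]<100)
print("handle",k.sum(),np.percentile(S[k],[1,50,99],axis=0).round(1))
cv2.imwrite("pics/crop1.png",cv2.resize(cv2.imread("pics/side0.png")[210:385,220:370],None,fx=3.4,fy=3.4,interpolation=cv2.INTER_CUBIC))
s0=env.sense();print(np.round(s0["tcp_rot"],2).tolist())
for sg in(1,-1):
  for pt in((-225,0,160),(-225,0,74),(-150,0,74),(-70,60,200),(-70,60,120),(30,62,150),(61,62,117),(40,150,180),(40,150,116),(40,112,116)):
    q=solver.inverse_kinematics(w(*pt),ori(sg));print(sg,pt,w(*pt).round(3),None if q is None else np.round(q,2))
E
```

```text
[ 0.47112829 -0.29088072  2.11956834] [-4.6, 0.8, 1.4, 0.8, 3.2, 1.5, 2.2, 0.5, -3.5, -1.4, -0.5, -0.4, 1.3, 2.1, 0.3, -2.9, -0.9, 1.1, 1.1, -1.9]
top 0.12 2418 [ 0.34 -0.56  0.12] [ 0.89 -0.29  0.22]
top 0.22 1465 [ 0.74 -0.56  0.22] [ 0.83 -0.53  0.32]
top 0.32 391 [ 0.74 -0.56  0.32] [ 0.77 -0.54  0.37]
side 19511 [ 0.74 -0.57  0.15] [ 0.96 -0.    0.4 ]
540 300 [ 0.774 -0.56   0.4  ]
490 400 [ 0.769 -0.561  0.233]
530 400 [ 0.807 -0.556  0.247]
455 470 [ 0.765 -0.561  0.053]
handle 531 [[-192.9   -7.5   80.5]
 [-159.2    1.9   85.6]
 [-113.1    9.8   89.7]]
[[0.94, 0.35, -0.0], [0.35, -0.94, -0.0], [-0.0, -0.0, -1.0]]
1 (-225, 0, 160) [ 0.588 -0.483  0.16 ] [ 1.26  1.13 -1.34  1.28  1.08  1.5   2.17]
1 (-225, 0, 74) [ 0.588 -0.483  0.074] [ 1.27  1.25 -1.34  1.33  1.2   1.44  2.12]
1 (-150, 0, 74) [ 0.549 -0.419  0.074] [ 1.32  1.19 -1.34  1.53  1.17  1.37  1.99]
1 (-70, 60, 200) [ 0.456 -0.382  0.2  ] [ 1.49  0.82 -1.32  1.7   0.83  1.3   2.11]
1 (-70, 60, 120) [ 0.456 -0.382  0.12 ] [ 1.48  0.98 -1.33  1.76  1.01  1.27  2.  ]
1 (30, 62, 150) [ 0.403 -0.298  0.15 ] [ 1.54  0.74 -
[... 510 characters left out ...]
1.37  0.1   0.98 -0.44]
-1 (-150, 0, 74) [ 0.549 -0.419  0.074] [ 0.68  0.69 -0.12  1.58  0.1   0.87 -0.49]
-1 (-70, 60, 200) [ 0.456 -0.382  0.2  ] [ 0.75  0.4  -0.14  1.75  0.07  1.   -0.44]
-1 (-70, 60, 120) [ 0.456 -0.382  0.12 ] [ 0.74  0.49 -0.13  1.81  0.08  0.84 -0.45]
-1 (30, 62, 150) [ 0.403 -0.298  0.15 ] [ 0.73  0.31 -0.19  2.01  0.08  0.82 -0.53]
-1 (61, 62, 117) [ 0.386 -0.271  0.117] [ 0.72  0.32 -0.21  2.1   0.1   0.73 -0.57]
-1 (40, 150, 180) [ 0.322 -0.335  0.18 ] [ 0.88  0.21 -0.16  2.07  0.04  0.87 -0.33]
-1 (40, 150, 116) [ 0.322 -0.335  0.116] [ 0.87  0.31 -0.15  2.12  0.07  0.72 -0.36]
-1 (40, 112, 116) [ 0.355 -0.315  0.116] [ 0.8   0.33 -0.17  2.1   0.08  0.73 -0.44]
```

View pics/crop1.png

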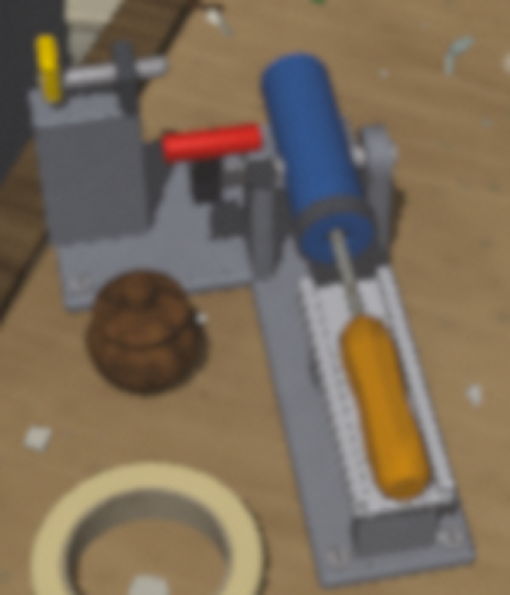

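The crop confirms the orange-handled driver at crop (385,410), lying in the aluminium cradle with its blade in the blue cup. The butt is at about stand x -193. I use orientation sign -1, which the arm reaches comfortably, and push.

```bash
cat >> h.py <<'E'
O=ori(-1)
def st():
    e=env.sense();F=e["wrist_force"];F=np.r_[F[:2]@R2(Q[2]),F[2]]
    return e["t"],s(e["ee_pos"][None])[0],F
def log(m=""):
    t,p,F=st();print(m,round(t,1),p.round(1),"F",F.round(1))
E
python3 - <<'E'
from h import *
effector.grasp()
env.reach(w(-228,0,160),O); log("above")
env.movel(w(-228,0,73),O); log("down")
env.movel(w(-212,0,73),O,rate=.08); F0=st()[2]; log("near")
x=-212
while x<-110:
    x+=4; env.movel(w(x,0,73),O,rate=.06)
    F=st()[2]-F0
    if x%12==0: log(x)
    if abs(F[0])>15: break
log("end")
p,d=viewer.read_camera("side"); cv2.imwrite("pics/s1.png",p[:,:,::-1])
for n in("cup_mouth","driver_shoulder","driver"): print(n,[(s(r["at"][None] if hasattr(r["at"],"shape") else np.array([r["at"]]))[0].round(1),round(r["score"],2)) for r in tip_of("side",n)[:3]])
E
```

```text
above 4.0 [-229.     2.9  160.5] F [-0.5 -0.2  0.1]
down 4.7 [-228.8    0.    73.9] F [ 1.1 -0.6  0.4]
near 5.1 [-212.6   -0.5   74.4] F [ 0.5 -0.3 -0.3]
-204 5.6 [-2.038e+02 -1.000e-01  7.300e+01] F [ 0.1 -0.1 -0.7]
-192 6.3 [-1.917e+02 -1.000e-01  7.300e+01] F [-0.   0.3 -0.1]
-180 7.1 [-1.797e+02 -1.000e-01  7.300e+01] F [-0.2  1.  -0.2]
-168 7.8 [-1.677e+02 -1.000e-01  7.300e+01] F [ 0.6 -0.6 -0.3]
-156 8.6 [-156.1   -0.    73.2] F [-1.1 -1.1 -0. ]
-144 9.3 [-155.5    0.3   77.6] F [-21.3  -2.1  -0.5]
end 9.3 [-155.5    0.3   77.6] F [-21.3  -2.1  -0.5]
cup_mouth [(array([-47. ,   3.8,  73.2]), 0.65)]
driver_shoulder [(array([ 165.4, -167.8,   10.2]), 0.68)]
driver [(array([ 177.2, -170.3,    3.6]), 0.83), (array([-159. ,  -98.8,   -1.2]), 0.56), (array([ 41.9, 126.1, 125.9]), 0.5)]
```

Run:
```python
from h import *
env.movel(w(-138,0,73),O,rate=.06); log("press")
env.pause(.3); log("press")
env.movel(w(-185,0,80),O); log("back")
env.movel(w(-185,0,240),O,rate=.3)
a,da=viewer.read_camera("side");print([(s(np.array([r["at"]]))[0].round(1),round(r["score"],2)) for r in tip_of("side","driver_shoulder")[:3]])
b,db=viewer.read_camera("top");print([(s(np.array([r["at"]]))[0].round(1),round(r["score"],2)) for r in tip_of("top","driver_shoulder")[:3]])
for c,im,d in(("side",a,da),("top",b,db)):
    u,v,p=cloud(c,d);S=s(p);k0=im[v,u].astype(int);k=(k0[:,0]>150)&(k0[:,0]-k0[:,2]>90)&(abs(S[:,1])<20)&(S[:,2]>60)&(S[:,2]<100)&(S[:,0]<-30)
    print(c,k.sum(),np.percentile(S[k],[1,50,99],axis=0).round(1) if k.sum() else "")
C=np.hstack([cv2.resize(a[210:385,220:370],(400,466)),cv2.resize(b[160:300,280:420],(400,466))])
cv2.imwrite("pics/c2.png",C[:,:,::-1]);log()
```

```text
press 9.8 [-155.2    0.3   80.2] F [-31.5  -2.1   1.2]
press 10.1 [-155.2    0.2   80.2] F [-31.2  -1.    1.6]
back 10.5 [-183.7   -0.    79.2] F [ 0.   0.4 -0.1]
[(array([-49.2,   2.1,  73. ]), 0.92), (array([ 166.2, -165.1,   11.5]), 0.58)]
[(array([ 168. , -171.4,   12.1]), 0.69)]
side 534 [[-143.9   -8.1   79.9]
 [-108.6    2.1   85.2]
 [ -63.3   10.4   88.9]]
top 0 
 11.4 [-183.8    0.3  237.7] F [-1.2 -0.2  0.3]
```

View pics/c2.png

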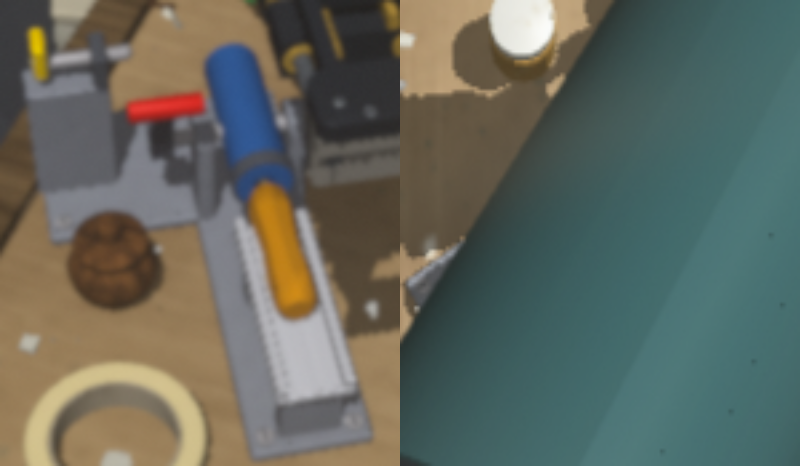

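The driver is home: the handle front meets the cup mouth at crop (265,190), the shoulder detection is at stand x -49, and the butt moved 49 mm. Now the crank swing: push the bar from its -x side first, then press it down from above.

Run:
```python
from h import *
Y=57
env.movel(w(-85,Y,215),O,rate=.25); env.movel(w(-72,Y,126),O); log("beside")
for f in range(120,54,-8):
    a=np.radians(f-4); dz=-10+ (120-f)/64*6
    env.movel(w(70*np.cos(a)-17,Y,75+70*np.sin(a)+dz),O,rate=.06)
    log(f)
    if np.linalg.norm(st()[2])>35: break
p,d=viewer.read_camera("side"); cv2.imwrite("pics/c3.png",cv2.resize(p[190:365,200:400],(800,600))[:,:,::-1])
print([(s(np.array([r["at"]]))[0].round(1),round(r["score"],2)) for r in tip_of("side","cup_bar")[:3]])
```

```text
beside 12.8 [-73.   56.4 126.6] F [-0.7  0.5  1.1]
120 13.3 [-50.   56.9 130.2] F [-4.8  1.5  3.2]
112 13.7 [-40.6  56.9 134.5] F [-4.7  1.4  4.8]
104 14.0 [-31.   56.9 137.3] F [-5.6  0.1  4.6]
96 14.3 [-20.8  56.9 138.6] F [-5.6  0.4  4.3]
88 14.6 [-10.2  56.8 138.2] F [-5.1  0.9  3.3]
80 14.9 [  0.3  56.9 136.6] F [-3.8  0.5  2.3]
72 15.2 [  9.7  56.9 133.9] F [-2.8 -0.9  1. ]
64 15.5 [ 18.2  56.9 130.4] F [-4.  -1.1 -1.3]
56 15.8 [ 26.   57.  125.9] F [-4.9 -0.3 -1.2]
[]
```

View pics/c3.png

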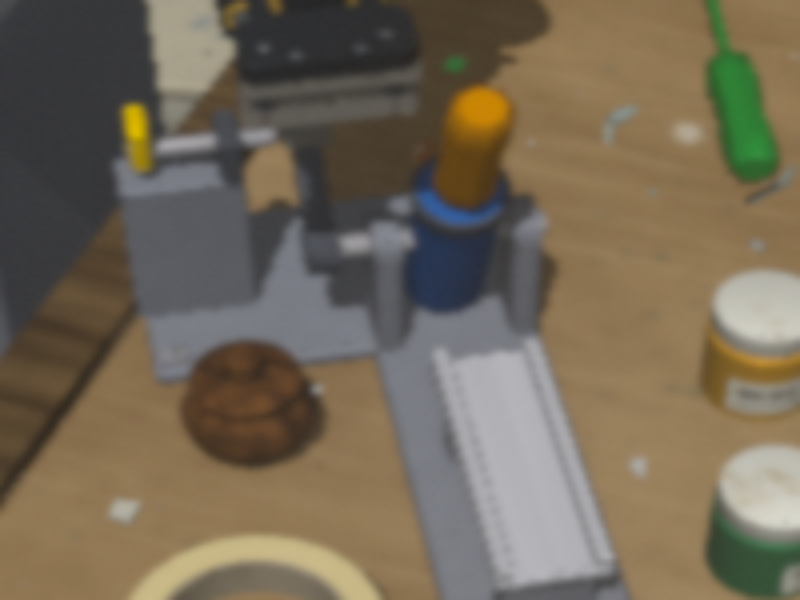

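The cup is nearly upright, with the driver standing in it at crop (470,140). Now I press the bar down to its stop from above.

Run:
```python
from h import *
Y=57
env.movel(w(14,Y,135),O); env.movel(w(20,Y,165),O); env.movel(w(52,Y,165),O); F0=st()[2]; log("over")
for x,z in((54,140),(57,133),(60,128),(63,123),(65,119),(66,115),(66,111),(66,107),(66,103)):
    env.movel(w(x,Y,z),O,rate=.06); log((x,z))
    if (st()[2]-F0)[2]>22: break
env.pause(.2);log()
env.movel(w(66,Y,175),O)
env.movel(w(66,Y+60,240),O,rate=.3)
for c in("side","top"):
    p,d=viewer.read_camera(c); cv2.imwrite(f"pics/{c}4.png",cv2.resize(p[190:365,200:400] if c=="side" else p[160:310,250:450],(800,600))[:,:,::-1])
    for n in("cup_bar","cup_mouth","driver_shoulder","lock_tab"):print(c,n,[(s(np.array([r["at"]]))[0].round(1),round(r["score"],2)) for r in tip_of(c,n)[:2]])
log()
```

```text
over 16.9 [ 52.1  57.1 164.6] F [-0.1  0.2 -0.2]
(54, 140) 17.5 [ 54.1  57.  139.6] F [-0.4  1.2  0.7]
(57, 133) 17.8 [ 57.1  56.6 133.1] F [-0.1 -0.5  1.8]
(60, 128) 18.0 [ 61.7  56.6 128.1] F [ 5.3 -1.   7. ]
(63, 123) 18.3 [ 66.1  56.7 122.9] F [ 7.7 -1.4  8.9]
(65, 119) 18.5 [ 69.2  56.7 118.6] F [10.7 -0.7  9.3]
(66, 115) 18.8 [ 71.1  56.8 115.2] F [15.9 -0.3 18.9]
(66, 111) 19.0 [ 71.   56.8 114. ] F [23.7  3.9 48.4]
 19.2 [ 71.   56.8 114. ] F [23.2  4.4 48.2]
side cup_bar [(array([ 60.5,  55.8, 112. ]), 0.71), (array([-52. , 100.2,  -0.6]), 0.2)]
side cup_mouth [(array([  0.6,   1.6, 122.6]), 0.8)]
side driver_shoulder [(array([ 165.9, -164.4,   10.6]), 0.75), (array([2.200e+00, 1.000e-01, 1.212e+02]), 0.7)]
side lock_tab [(array([ 39.2, 124.7, 124.1]), 0.48)]
top cup_bar []
top cup_mouth [(array([ -2.1,   1.9, 124.7]), 0.56), (array([-172.2,  107.1,    0.2]), 0.29)]
top driver_shoulder [(array([ 170. , -168.7,   10.7]), 0.67), (array([ -4.3,   1.8, 127.2]), 0.57)]
top lock_tab [(array([-130.7,    2. ,   62.7]), 0.73)]
 20.7 [ 66.2 116.7 239.7] F [ 0.9  0.3 -0.5]
```

View pics/side4.png

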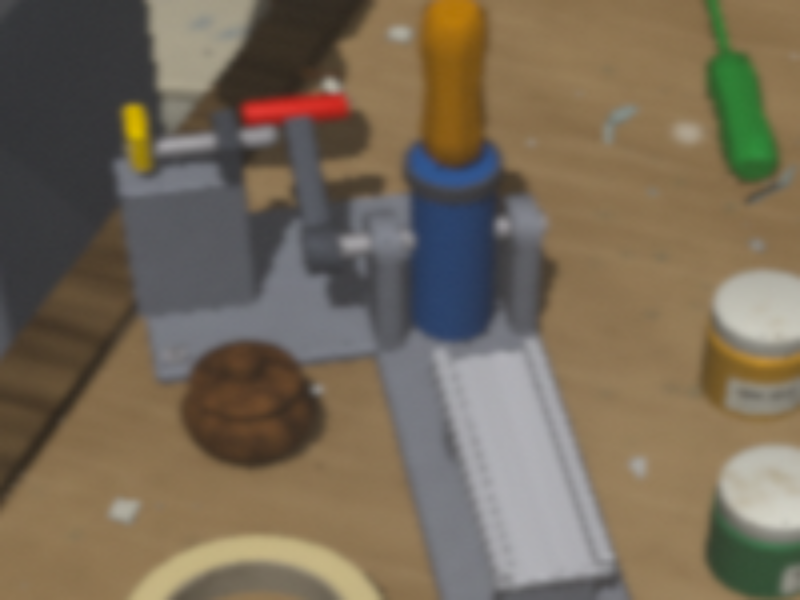

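The cup is upright at its stop: the bar is at (61,56,112) mm, crop (295,108). The driver stands straight at crop (450,90). Now the lock bolt, with its tab at crop (137,135).

Run:
```python
from h import *
env.movel(w(40,158,200),O,rate=.25); env.movel(w(40,158,117),O); F0=st()[2]; log("beside tab")
y=158
while y>96:
    y-=3; env.movel(w(40,y,117),O,rate=.06)
    t,p,F=st()
    if y<146:log(y)
    if (F-F0)[1]>14: break
env.pause(.2); log("end")
env.movel(w(40,150,120),O); env.movel(w(40,160,240),O,rate=.3)
p,d=viewer.read_camera("side"); cv2.imwrite("pics/side5.png",cv2.resize(p[190:365,200:400],(800,600))[:,:,::-1])
for n in("cup_bar","lock_tab","driver_shoulder","bun_foot_0","tape_roll"):print(n,[(s(np.array([r["at"]]))[0].round(1),round(r["score"],2)) for r in tip_of("side",n)[:2]])
log()
```

```text
beside tab 21.8 [ 39.4 157.3 117.9] F [ 0.1 -0.6 -0.7]
143 23.1 [ 40.  142.8 117. ] F [-0.   0.4  0.5]
140 23.3 [ 40.  139.8 117. ] F [0.  0.3 0.3]
137 23.6 [ 40.  136.9 117. ] F [-0.3 -0.7  0.6]
134 23.8 [ 40.1 133.8 117. ] F [-0.2  1.1 -0.8]
131 24.1 [ 40.1 130.7 117. ] F [ 0.2 -0.3 -0.4]
128 24.3 [ 40.  127.6 117. ] F [ 1.5 -0.7 -0.5]
125 24.6 [ 40.  124.6 117. ] F [-0.5 -0.1 -1. ]
122 24.8 [ 40.  121.6 117. ] F [-0.1  0.3 -0.4]
119 25.1 [ 40.  118.6 117. ] F [-0.3 -0.2 -0. ]
116 25.3 [ 40.  115.7 117. ] F [0.4 0.3 0.3]
113 25.6 [ 40.  115.  116.9] F [-0.4  6.   1.1]
110 25.8 [ 40.1 114.7 116.8] F [-0.6 11.7  3.7]
107 26.1 [ 40.1 114.3 116.7] F [-0.6 18.8  4.7]
end 26.3 [ 40.1 114.3 116.7] F [-0.5 19.3  5.6]
cup_bar [(array([ 55.9,  55.6, 114. ]), 0.63), (array([-1.9,  4.7,  5. ]), 0.17)]
lock_tab [(array([ 40.1,  99.7, 126.1]), 0.63)]
driver_shoulder [(array([ 164.3, -167.7,   11.9]), 0.87), (array([  2.7,   0.7, 123.3]), 0.68)]
bun_foot_0 [(array([-52.5,  95.5,  -2.3]), 0.63), (array([-0.8,  1.6,  1.2]), 0.52)]
tape_roll [(array([-170.1,  108.9,    1.1]), 0.9)]
 27.6 [ 40.6 159.9 238.9] F [-0.1 -0.5  0.4]
```

View pics/side5.png

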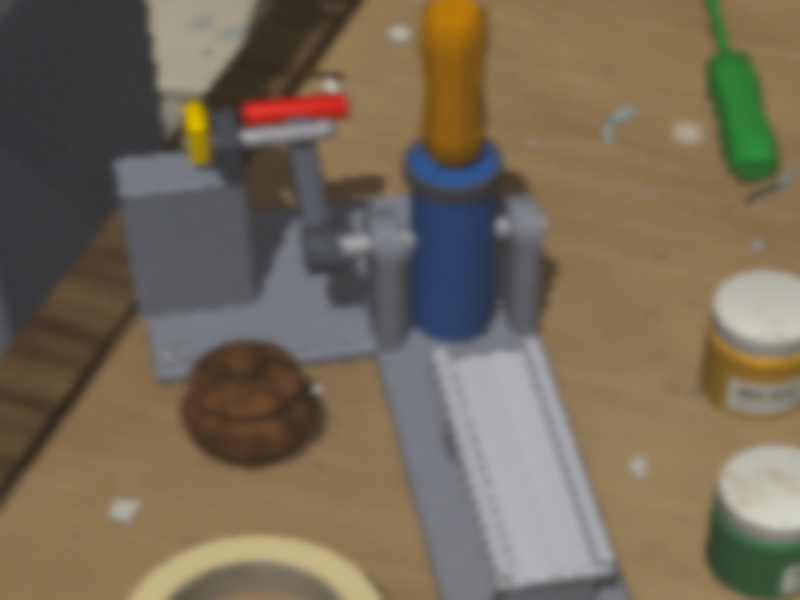

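The bolt lies over the crank arm, with its tab against the keeper at crop (197,132) and a hard stop felt. The driver is upright and the bystanders in view have not moved. The arm is clear, so I hand in.

```bash
python3 -c "
from station import workorder
print(workorder.finish_job())"
```

```text
the job is handed in; nothing more can be done
None
```

I handed the job in at about 28 s of the 64 s allowed, and the hand-in call returned no verdict. The screwdriver is fully home and upright in the cup, the lock bolt is over the crank arm against its stop, and the jars, wooden foot and tape look unmoved.

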